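# Refit the vent cover on the microscope's lamp housing

### The arm

A 6-joint arm with a two-finger parallel gripper is mounted at the origin on the work surface. World frame = base frame: x ahead of the robot, y to its left, z up, the work surface at z = 0. Lengths are in m, angles in degrees, forces in N, time in s.
With the tool pointing down it reaches from about 0.35 to 0.95 m from the base axis. Payload 17.4 kg.
Tool frame: the origin (TCP) lies between the finger pads; the fingertips stand 11 mm ahead of it and the grasp point (between the pads) lies 8 mm behind it; x points along the fingers, z is the direction in which the jaws open and shut, and the axes are right-handed (so a half turn about x gives the same grasp; the last joint's range is limited). The gripper opens to 93 mm and grips with 3 to 60 N. Pads are 15 mm wide; open, the fingers measure 128 mm over their backs; the gripper's body (75 mm by 188 mm) begins 65 mm behind the grasp point.
Start: joints at [66.933, 6.646, 82.598, -0, 90.757, -2.166], TCP at [0.241, 0.631, 0.23] pointing down, gripper open.
Joint ranges: [-162.19, 162.19], [-47.58, 125.68], [4.15, 143.07], [-65.23, 245.23], [0.69, 171.88], [-170.13, 170.13]. Speed limits (degrees/s): [108.29, 108.29, 127.2, 180, 180, 180].

### API

Orientations are given as a 3x3 rotation matrix whose columns are the frame's x, y, z axes.
In Python, from cell import get_obs, get_image, get_calibration, close_job gives the robot as it stands.
- The arm moves only by the tool drive_tool, never from a script. Its argument "steps" is a list that holds one entry, the list of rows, each a list of 5 numbers: the closure, from -1 (fully open) to 1 (shut), then the shift along the tool's x, y, z in mm, then the turn about the tool's x in rad. A call has 1 to 12 rows; each row is the pose to reach, as a shift and turn from the pose commanded when the call began, along the tool's axes at that moment; what a row does not reach only later rows make up. A row lasts 1/8 s, in which the tool goes at most 62.5 mm and 10.7 degrees, less where a joint would pass 70% of its speed; a pose out of reach is approached as far as the arm can. A call with a gripper value outside its range is refused whole. The fingers move at their own pace and stop on an object; "force" is the grip in N (left out, the last holds). Time passes only in rows, so rows that repeat a pose let the fingers close. It gives the time, the measured TCP pose, the force and the opening at its end, in the units of the state.
- get_obs(): the state, without advancing time (a new reading comes with each control period).
- get_image(name): name is "scene" or "top" or "wrist"; returns the picture (420x560x3 uint8, red, green, blue); there is no depth.
- get_calibration(name): a dict with "K" (3x3 intrinsics, pixels), "dist_coeffs" ([k1, k2, p1, p2, k3] as OpenCV has them; the pictures are not rectified), "xyz" and "rotation" of the camera in the world. Camera axes: x right, y down, z forward; pixel columns grow to the right and rows downward; lengths in m; the calibration is good to about 2 mm. A picture is of the moment at which its call begins: read the wrist's pose just before it. get_calibration takes no time and is no camera call; for the wrist camera it gives the pose at the moment of the call.
- close_job(): hands the job in, once; it reports no verdict.
The state is a dict: "time_s": time; "qpos": joint angles; "joint_velocities": joint speeds; "joint_torque": joint torques, N m; "tool_pos": TCP position; "ee_rot": TCP orientation; "wrist_force": force on the tool from outside, world axes, zero at the start; "wrist_torque": the same for the moment, N m; "finger_gap": opening from 0.0 (shut) to 1.0 (fully open).
Only numpy, scipy, OpenCV 4.12 (cv2) and the standard library are available. Lean on these libraries where they do the work, as an engineer would, in place of code of your own. Each camera call takes 0.05 s, during which the arm holds its last target. There are 200 camera calls.

### The job

The lamp of the fluorescence light source has been changed. Pick the vent cover up by its black handle, fit it over both brass pins and lower it until it sits flat on the housing before you let go, then line its orange quarter-turn fastener up with the slot, press it in and turn it a quarter turn clockwise so that it stays locked down. Leave everything else on the bench where it is.

Things in the scene. Friction and masses are not known exactly. Their poses are not given: they have to be found in the camera images.
- lightbox: Fluorescence light source (lamp housing), off-white sheet-metal box fixed on the bench, 200 (x) x 250 (y) x 105 mm high, open service deck of bare aluminium on top. Origin at the centre of its underside on the bench, z up; its front panel with display looks to its +x. In the middle of the deck is the lamp bay, an opening 62 (x) x 106 (y) mm.
- deck (a point): Centre of the housing's deck surface, 105 mm above the bench, straight above the housing's origin (axes as the housing). The cover's underside rests here, with the cover's axes along the housing's axes.
- pin_left (a point): Top of the brass locating pin at the housing's (+45, +85) mm from the deck centre. Pin 8 mm in diameter, 30 mm tall above the deck, the upper 8 mm tapering to 3 mm in diameter.
- pin_right (a point): Top of the like brass pin at the housing's (+45, -85) mm from the deck centre.
- slot (a point): Mouth, level with the deck, of the fastener's slot at the housing's (-50, -70) mm from the deck centre: 20 mm long along the housing's y (its long side), 8 mm wide, through the 4 mm deck plate with free space below.
- cover: Loose vent cover, 0.35 to 0.6 kg: folded off-white sheet 150 (x) x 200 (y) mm, 17 mm deep (3 mm top sheet at 14 to 17 mm on a thin skirt all round), dark louvres, a black handle in the middle and an orange winged fastener near one corner. It lies right way up on the bench. Origin at the centre of its underside (lower edge of the skirt), z up; y along its long side, both holes on its +x side.
- handle (a point): Middle of the cover's black bridge handle, 50 mm above the cover's underside: bar 48 mm long along the cover's x, 10 mm wide (y), 12 mm tall, on a leg at either end, 27 mm clear above the sheet. Take it across its 10 mm width, fingers closing along the cover's y.
- hole_left (a point): Centre of the cover's left locating hole at its (+45, +85) mm, on the underside of the top sheet, 14 mm above the cover's underside. Hole 10 mm in diameter. Goes over pin_left; seated, it lies 16 mm below the pin's top.
- hole_right (a point): The like hole at (+45, -85) mm. Goes over pin_right.
- wing (a point): Middle of the orange wing head of the cover's captive fastener, at the cover's (-50, -70) mm, 45 mm above its underside when popped up (it sinks with the fastener). Wing 10 mm thick, 30 mm long, 24 mm tall (33 to 57 mm above the underside when up), white line along its top; this point's y runs along the wing. Below the sheet, in line with the wing, is a 15 x 4 mm cross bar.
- stud (a joint): Turn of the fastener, rad, clockwise from above positive, stops at -0.75 and 1.62. 0: wing along the cover's long side (y), cross bar in line with the slot; it enters within about 0.15 rad of that. About 1.57: wing across, locked. It stays where it is left (0.02 N m friction). Starts between -0.6 and 0.6.
- stud_press (a joint): How far the fastener is pressed in, m: 0 popped up, 0.013 fully in; a spring pushes it out with 1.5 N (up) to 3.5 N (in). Out of line with the slot the cross bar stops on the deck after 3 mm. It can be turned across once pressed 0.011 or more; let go, the locked fastener rests at about 0.011.
- old_lamp: Bystander: spent lamp with reflector, 52 mm wide, 55 mm tall, standing on the bench beside the housing's +x side. Origin at the centre of its foot.
- driver: Bystander: screwdriver, 150 mm long, lying on the bench on the housing's +x side.
- vial: Bystander: amber vial 28 mm in diameter, 58 mm tall, standing on the cover's +x side. Origin at the centre of its foot.
- wash_bottle: Bystander: wash bottle 68 mm in diameter, about 190 mm tall, towards the left of the bench. Origin at the centre of its foot.
- objective: Bystander: microscope objective standing on its thread end, 34 mm in diameter, 56 mm tall, towards the left of the bench. Origin at the centre of its foot.
- slide_box: Bystander: blue slide box 100 x 180 x 34 mm, towards the right of the bench. Origin at the centre of its underside.
- mouse: Bystander: computer mouse 100 x 58 x 35 mm on a blue mat, towards the right of the bench. Origin at the centre of its underside.
Things that resemble listed ones, but are neither listed nor needed, are in the scene too. What is shaped like the cover but red is not meant.

How it is judged:
By the outcome, as a careful person would: the job done as asked, in the order asked, and still so for the second after the job is handed in, with the robot touching nothing.
It also fails if it takes over 59 s, if anything falls off the work surface, if the arm or the gripper's body presses on something with over 40 N, if the wrist force passes 120 N, or if a joint passes its speed limit or range.

## Working session

There is one attempt and no reset: what is moved stays moved. The work goes in short steps, Python scripts to look and compute and a tool call to move; the robot and the scene stay as the last step left them, time stands still between calls to the robot, and variables do not carry over. Pictures are saved under pics/ and viewed, about 8 in all and at most 12, crops included, and the job is handed in when it is done.

Besides the shell and the picture viewer there is one more tool, called after "Request:" in YAML: its name, and indented under it one key for each argument. drive_tool: Moves the arm, as the interface text tells. Its arguments: {"type":"object","properties":{"steps":{"type":"array","items":{"type":"array","items":{"type":"array","items":{"type":"number"}}}},"force":{"type":"number"}},"required":["steps"]}

```bash
mkdir -p pics; ls
cat > h.py <<'E'
import numpy as np, cv2
from cell import get_obs,get_image,get_calibration,close_job
def grab(n,f):
    c=get_calibration(n); im=get_image(n); cv2.imwrite('pics/'+f+'.png',im[:,:,::-1]); np.save('pics/'+f+'.npy',np.array([c],dtype=object),allow_pickle=True); return im,c
def load(f):
    return cv2.imread('pics/'+f+'.png')[:,:,::-1], np.load('pics/'+f+'.npy',allow_pickle=True)[0]
def ray(c,uv):
    p=cv2.undistortPoints(np.array(uv,float).reshape(-1,1,2),np.array(c['K']),np.array(c['dist_coeffs'])).reshape(-1,2)
    return np.array(c['xyz']),np.c_[p,np.ones(len(p))]@np.array(c['rotation']).T
def onz(c,uv,z):
    o,d=ray(c,uv); return o+d*((z-o[2])/d[:,2])[:,None]
def proj(c,P):
    R=np.array(c['rotation']); q=(np.array(P,float).reshape(-1,3)-np.array(c['xyz']))@R
    return cv2.projectPoints(q,np.zeros(3),np.zeros(3),np.array(c['K']),np.array(c['dist_coeffs']))[0].reshape(-1,2)
E
python3 - <<'E'
from h import *
a,c=grab('top','top0');b,d=grab('scene','sc0')
for k in (c,d): print(k['xyz'],np.round(k['rotation'],3).tolist(),np.round(k['K'],0).tolist())
o=get_obs();print(o['tool_pos'],np.round(o['ee_rot'],3).tolist(),o['time_s'])
E
```

```text
pics
[ 0.28439786 -0.00801163  1.41515194] [[-0.001, -0.986, 0.167], [-1.0, 0.002, 0.009], [-0.009, -0.167, -0.986]] [[415.0, 0.0, 287.0], [0.0, 415.0, 214.0], [0.0, 0.0, 1.0]]
[1.18642596 0.40321852 0.90154278] [[-0.527, 0.622, -0.579], [0.849, 0.373, -0.373], [-0.016, -0.688, -0.725]] [[416.0, 0.0, 282.0], [0.0, 416.0, 215.0], [0.0, 0.0, 1.0]]
[0.24072373 0.63043544 0.22896929] [[-0.0, -0.934, 0.357], [-0.001, 0.357, 0.934], [-1.0, 0.0, -0.001]] 0.1
```

View pics/top0.png

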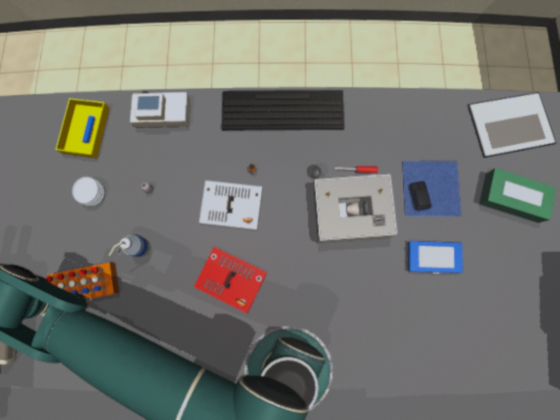

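View pics/sc0.png

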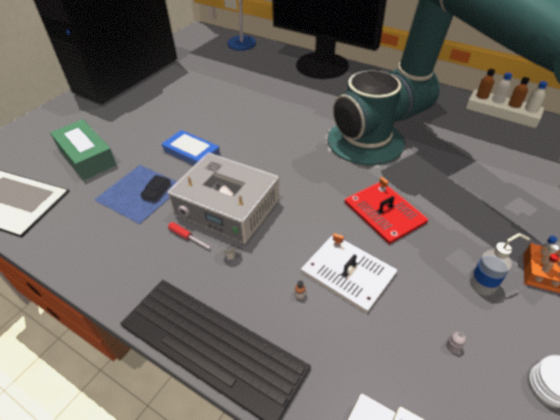

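The top view shows two cover-shaped things: the white one at (230,205) and the red one at (231,280). The white one fits the description: it is off-white, and the vial at (252,168) stands on its hole side. The housing is at (356,208), with its pins on the upper (+x) side at about (327,193) and (381,190). The slot plate is at (379,220). I'll confirm this in an enlarged crop.

Run:
```python
from h import *
im,c=load('top0')
cr=im[155:255,190:410]; cv2.imwrite('pics/crop0.png',cv2.resize(cr,None,fx=3.6,fy=3.6,interpolation=cv2.INTER_CUBIC)[:,:,::-1])
hsv=cv2.cvtColor(im.copy(),cv2.COLOR_RGB2HSV)
m=((hsv[...,2]>120)&(hsv[...,1]<70)).astype(np.uint8)
for nm,(x0,x1),z in(('cover',(190,275),.017),('box',(300,405),.105)):
    s=np.zeros_like(m); s[165:250,x0:x1]=m[165:250,x0:x1]
    s=cv2.morphologyEx(s,cv2.MORPH_CLOSE,np.ones((5,5)))
    k=max(cv2.findContours(s,0,1)[0],key=cv2.contourArea).reshape(-1,2).astype(float)
    P=onz(c,k,z)[:,:2]*1000
    (ce,sz,a)=cv2.minAreaRect(P.astype(np.float32)); print(nm,ce,sz,a)
```

```text
cover (556.4701538085938, 199.16351318359375) (209.0967254638672, 158.73562622070312) 83.23846435546875
box (543.3867797851562, -218.2807159423828) (230.85162353515625, 255.2858123779297) 4.251235485076904
```

View pics/crop0.png

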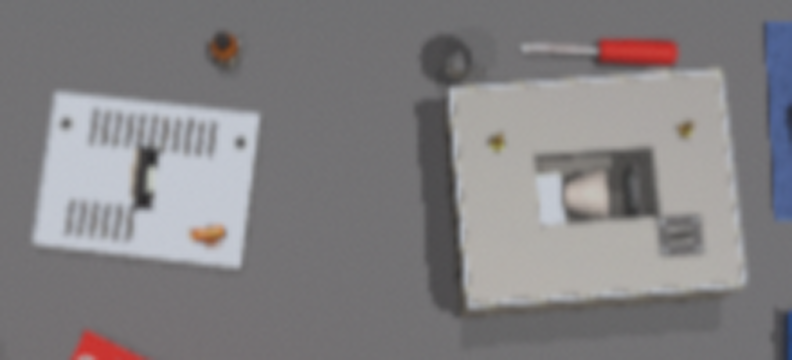

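The crop confirms it. On the white cover the holes are at crop (66,124) and (240,142), the handle at (146,178) and the orange wing at (208,235). On the box the pins are at (497,142) and (684,129), and the slot is at (681,236).

Run:
```python
from h import *
im,c=load('top0')
f=lambda u,v:(190+(u+.5)/3.6-.5,155+(v+.5)/3.6-.5)
for nm,L,R,z in(('cover',(66,124),(240,142),.017),('box',(497,142),(684,129),.132)):
    p=onz(c,[f(*L),f(*R)],z)[:,:2]*1000; d=p[0]-p[1]; psi=np.arctan2(-d[0],d[1])
    ctr=p.mean(0)-45*np.array([np.cos(psi),np.sin(psi)])
    print(nm,p.round(1),np.linalg.norm(d),np.degrees(psi),ctr)
print('handle',onz(c,[f(146,178)],.056)*1000,'wing',onz(c,[f(208,233)],.05)*1000,'slot',onz(c,[f(681,236)],.105)*1000)
k=get_calibration('wrist');o=get_obs();R=np.array(o['ee_rot'])
print('wristcam in tool',R.T@(np.array(k['xyz'])-o['tool_pos']),(R.T@np.array(k['rotation'])).round(2).tolist(),k['K'][0][0])
```

```text
cover [[609.  277.6]
 [590.5 109.2]] 169.4239599799632 -6.251603325511526 [555.02641858 198.29223059]
box [[ 564.7 -126.2]
 [ 576.3 -291.8]] 165.95438685709806 3.985797156993475 [ 525.62458952 -212.10882866]
handle [[548.12906359 193.02419747  56.        ]] wing [[497.25414715 135.09956349  50.        ]] slot [[ 484.97015004 -291.21424321  105.        ]]
wristcam in tool [-0.15432382  0.06666478 -0.00092458] [[-0.0, -0.24, 0.97], [0.0, -0.97, -0.24], [1.0, 0.0, 0.0]] 315.14285812020046
```

Sizes and heights check out: the pin span is 166 mm and the hole span 169 mm, against 170 mm nominal. The wing is within 1 mm of where it should be. Next I go above the cover.

Request:
drive_tool:
  steps:
    - [[-1,-50,0,0,0],[-1,-60,-448,-292,-0.256],[-1,-60,-448,-292,-0.256],[-1,-60,-448,-292,-0.256],[-1,-60,-448,-292,-0.256],[-1,-60,-448,-292,-0.256],[-1,-60,-448,-292,-0.256],[-1,-60,-448,-292,-0.256],[-1,0,-448,-292,-0.256],[-1,0,-448,-292,-0.256],[-1,0,-448,-292,-0.256],[-1,0,-448,-292,-0.256]]

```text
time_s: 1.6
tool_pos: [0.5551, 0.1982, 0.23]
ee_rot: [[-0.0, -0.994, 0.109], [0.0, 0.109, 0.994], [-1.0, 0.0, 0.0]]
wrist_force: [-0.0, 0.2, 0.2]
finger_gap: 0.998
```

Run:
```python
from h import *
im,c=grab('wrist','w1'); o=get_obs(); print(o['tool_pos'],np.round(o['ee_rot'],3).tolist(),np.round(o['qpos'],1),o['time_s'])
C=np.array([.555,.1983]);p=np.radians(-6.25);R=np.array([[np.cos(p),-np.sin(p)],[np.sin(p),np.cos(p)]])
for n,x,y,z in(('handle',0,0,.056),('hL',45,85,.017),('hR',45,-85,.017),('wing',-50,-70,.057)): print(n,proj(c,[*(C+R@[x/1000,y/1000]),z]))
```

```text
[0.55499105 0.19868633 0.23039186] [[0.001, -0.994, 0.108], [0.0, 0.108, 0.994], [-1.0, -0.001, 0.001]] [ 17.2  -4.1  93.4   0.   90.6 -66.6] 1.65
handle [[282.36842036 196.33827874]]
hL [[351.84595178 226.15848232]]
hR [[212.5620863  226.15912122]]
wing [[214.14246362 148.76584416]]
```

View pics/w1.png

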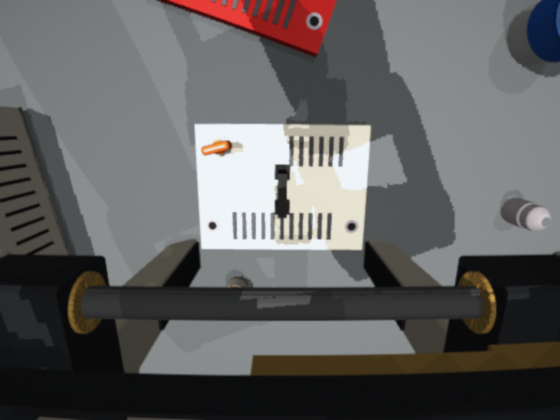

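The wrist view confirms the estimate: the holes are at (351,226) and (212,226), exactly as predicted, the handle is at (282,192) and the wing at (217,148). I descend, grip and lift.

Request:
drive_tool:
  steps:
    - [[-1,60,0,0,0],[-1,120,0,0,0],[-1,165,0,0,0],[-1,188,0,0,0],[-1,188,0,0,0],[1,188,0,0,0],[1,188,0,0,0],[1,188,0,0,0],[1,188,0,0,0],[1,188,0,0,0],[1,188,0,0,0],[1,188,0,0,0]]
  force: 40

```text
time_s: 3.15
tool_pos: [0.5551, 0.1979, 0.0416]
ee_rot: [[-0.0, -0.994, 0.109], [-0.0, 0.109, 0.994], [-1.0, 0.0, -0.0]]
wrist_force: [-1.0, 0.9, 0.1]
finger_gap: 0.295
```

Request:
drive_tool:
  steps:
    - [[1,0,0,0,0],[1,0,0,0,0],[1,0,0,0,0],[1,0,0,0,0],[1,-15,0,0,0],[1,-40,0,0,0],[1,-80,0,0,0],[1,-130,0,0,0],[1,-170,0,0,0],[1,-180,0,0,0],[1,-180,0,0,0]]

```text
time_s: 4.53
tool_pos: [0.555, 0.1979, 0.2211]
ee_rot: [[-0.0, -0.994, 0.109], [-0.0, 0.109, 0.994], [-1.0, 0.0, -0.0]]
wrist_force: [0.2, -0.2, -4.0]
finger_gap: 0.104
```

The gap is 9.7 mm and the load 4 N, so the cover is held (about 0.41 kg). I carry it to a spot just beyond the housing (+x), where the wrist camera can still see the pins behind the cover.

Request:
drive_tool:
  steps:
    - [[1,0,-9,-20,-0.01],[1,0,-26,-60,-0.03],[1,0,-48,-110,-0.05],[1,0,-71,-160,-0.075],[1,0,-93,-210,-0.1],[1,0,-115,-260,-0.12],[1,0,-137,-310,-0.14],[1,0,-157,-355,-0.16],[1,0,-170,-385,-0.175],[1,0,-174,-393,-0.179],[1,0,-174,-393,-0.179],[1,0,-174,-393,-0.179]]

```text
time_s: 6.02
tool_pos: [0.6853, -0.2105, 0.2211]
ee_rot: [[-0.001, -0.997, -0.071], [0.0, -0.071, 0.997], [-1.0, 0.001, 0.001]]
wrist_force: [0.8, -0.2, -4.4]
finger_gap: 0.101
```

Run:
```python
from h import *
im,c=grab('wrist','w2'); o=get_obs(); print(o['tool_pos'],np.round(o['ee_rot'],3).tolist(),np.round(o['qpos'],1),o['time_s'],o['wrist_force'])
grab('top','top2')
C=np.array([.5256,-.212]);p=np.radians(4);R=np.array([[np.cos(p),-np.sin(p)],[np.sin(p),np.cos(p)]])
for n,x,y in(('pL',45,85),('pR',45,-85)): print(n,proj(c,[*(C+R@[x/1000,y/1000]),.135]))
```

```text
[ 0.68530644 -0.21045836  0.22142809] [[-0.0, -0.997, -0.071], [0.0, -0.071, 0.997], [-1.0, 0.0, 0.0]] [ -19.1   12.    77.4    0.    90.7 -113.2] 6.075 [-1.07872773  0.34358404 -3.21636365]
pL [[413.97922382  66.13465749]]
pR [[177.95749284  65.04806962]]
```

View pics/w2.png

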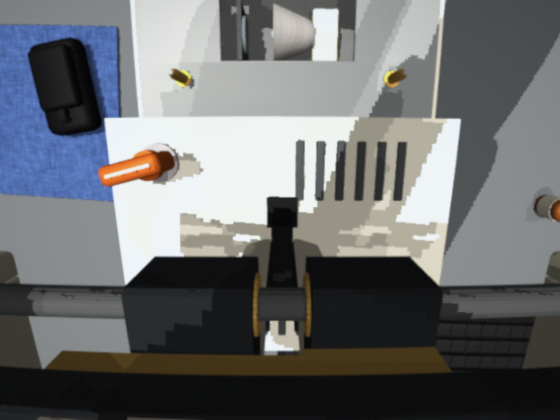

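The pins are at about (180,76) and (396,76), and the cover's rear corners are at (107,119) and (459,120). I'll zoom in on both pins to find their tips.

Run:
```python
from h import *
im,c=load('w2')
a=cv2.resize(im[55:105,155:215],None,fx=6,fy=6,interpolation=cv2.INTER_NEAREST);b=cv2.resize(im[55:105,370:430],None,fx=6,fy=6,interpolation=cv2.INTER_NEAREST)
cv2.imwrite('pics/pins.png',np.hstack([a,b])[:,:,::-1])
# cover edge
g=cv2.cvtColor(im.copy(),cv2.COLOR_RGB2GRAY)
z=.2214-.042+.017
print('corners',onz(c,[(107,119),(459,120)],z)*1000)
hsv=cv2.cvtColor(im.copy(),cv2.COLOR_RGB2HSV)
m=((hsv[...,0]>18)&(hsv[...,0]<35)&(hsv[...,1]>110)).astype(np.uint8)
for x0 in(155,370):
    ys,xs=np.nonzero(m[60:100,x0:x0+60]); print(xs.min()+x0,xs.max()+x0,ys.min()+60,ys.max()+60,xs.mean()+x0,ys.mean()+60)
# rows of cover back edge
for u in(150,200,250,300,350,400): print(u,np.argmax(np.diff(g[105:130,u].astype(int)))+105, end=' ')
```

```text
corners [[ 617.53333529 -314.00592247  196.4       ]
 [ 604.00877102 -117.53122129  196.4       ]]
172 190 70 86 182.40116279069767 77.84883720930233
384 404 70 86 392.74881516587675 77.95260663507109
150 116 200 116 250 115 300 115 350 116 400 116
```

View pics/pins.png

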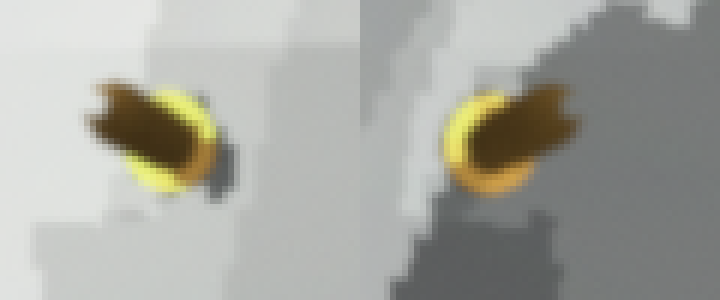

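Run:
```python
from h import *
im,c=load('w2'); T=np.array([685.3,-210.5])
def fit(p):
    d=p[0]-p[1]; psi=np.arctan2(-d[0],d[1]); return p.mean(0)-45*np.array([np.cos(psi),np.sin(psi)]),np.degrees(psi),np.linalg.norm(d)
print('base',fit(onz(c,[(391.7,78.8),(183.7,78.3)],.105)[:,:2]*1000))
print('tip',fit(onz(c,[(405,72.5),(171.7,72.2)],.135)[:,:2]*1000))
e=onz(c,[(400,116.2),(150,116.2)],.1964)[:,:2]*1000
d=e[0]-e[1]; psi=np.arctan2(-d[0],d[1]); n=np.array([np.cos(psi),np.sin(psi)])
print('edge psi',np.degrees(psi),'cover centre x along n rel TCP',(e[0]-T)@n+75)
g=cv2.cvtColor(im.copy(),cv2.COLOR_RGB2GRAY).astype(int)
L=[np.argmax(np.abs(np.diff(g[v,95:135])))+95.5 for v in (130,140,215)];Rr=[np.argmax(np.abs(np.diff(g[v,440:475])))+440.5 for v in (130,140,215)]
print(L,Rr)
for v,l,r in zip((130,140,215),L,Rr):
    p=onz(c,[(l,v),(r,v)],.1964)[:,:2]*1000; t=np.array([-n[1],n[0]]); print((p-T)@t, ((p-T)@t).mean())
```

```text
base (array([ 530.31665706, -217.15899182]), np.float64(4.0225240726777), np.float64(169.34139568886877))
tip (array([ 530.65411165, -217.31162057]), np.float64(4.09517371167756), np.float64(168.56891338600866))
edge psi 4.041727160219523 cover centre x along n rel TCP -0.9811068787301878
[np.float64(104.5), np.float64(106.5), np.float64(115.5)] [np.float64(459.5), np.float64(458.5), np.float64(448.5)]
[-100.62884627   99.4142086 ] -0.6073188329839923
[-100.11515271   99.50014961] -0.30750154793773277
[-100.19962974   99.08065691] -0.5594864163421107
```

The measurements agree. The pin base and tip rays give the same deck centre to 0.4 mm: (530.5, -217.2), yaw 4.05°. The cover width measures 200 mm, and its centre sits (-1.0, -0.5) mm from the TCP. I move over the pins and lower to just above them.

Request:
drive_tool:
  steps:
    - [[1,0,20,0.6,0],[1,0,55,1.7,0],[1,0,95,3,0],[1,0,130,4,0],[1,0,150,4.8,0],[1,0,153.8,4.8,0],[1,15,153.8,4.8,0],[1,35,153.8,4.8,0],[1,50,153.8,4.8,0],[1,53,153.8,4.8,0],[1,53,153.8,4.8,0],[1,53,153.8,4.8,0]]

```text
time_s: 7.62
tool_pos: [0.532, -0.2177, 0.1693]
ee_rot: [[0.001, -0.998, -0.07], [-0.0, -0.07, 0.998], [-1.0, -0.001, -0.0]]
wrist_force: [-0.8, 0.2, -3.1]
finger_gap: 0.102
```

Request:
drive_tool:
  steps:
    - [[1,2,0.3,0.7,0],[1,4,0.3,0.7,0],[1,7,0.3,0.7,0],[1,10,0.3,0.7,0],[1,13,0.3,0.7,0],[1,13,0.3,0.7,0]]

```text
time_s: 8.38
tool_pos: [0.5313, -0.2169, 0.1553]
ee_rot: [[-0.0, -0.998, -0.07], [0.0, -0.07, 0.998], [-1.0, 0.0, 0.0]]
wrist_force: [-0.4, 0.5, -3.7]
finger_gap: 0.101
```

Run:
```python
from h import *
o=get_obs(); print(o['tool_pos'],o['wrist_force'],o['wrist_torque'])
im,c=grab('wrist','w3'); cv2.imwrite('pics/w3c.png',np.hstack([im])[:,:,::-1])
```

```text
[ 0.53127519 -0.21688098  0.15532325] [-0.3536002   0.47972979 -3.6678021 ] [ 0.0568131  -0.02469081  0.03191568]
```

The cover is 8 mm down over the pin tapers with no contact force. I keep lowering to the deck.

Request:
drive_tool:
  steps:
    - [[1,2,0,0,0],[1,4,0,0,0],[1,6,0,0,0],[1,8,0,0,0],[1,9,0,0,0],[1,9.5,0,0,0],[1,9.5,0,0,0]]

```text
time_s: 9.3
tool_pos: [0.5314, -0.2169, 0.1466]
ee_rot: [[0.0, -0.998, -0.07], [-0.0, -0.07, 0.998], [-1.0, -0.0, -0.0]]
wrist_force: [-3.8, 2.0, 4.0]
finger_gap: 0.103
```

Request:
drive_tool:
  steps:
    - [[1,0.5,0,0,0],[1,1,0,0,0],[1,1,0,0,0]]

```text
time_s: 9.68
tool_pos: [0.5314, -0.2169, 0.1466]
ee_rot: [[0.001, -0.998, -0.07], [-0.0, -0.07, 0.998], [-1.0, -0.001, -0.0]]
wrist_force: [-9.1, 5.2, 14.1]
finger_gap: 0.104
```

Run:
```python
from h import *
o=get_obs(); print(o['tool_pos'],o['wrist_force'],o['wrist_torque'])
im,c=grab('scene','sc3'); cv2.imwrite('pics/sc3c.png',cv2.resize(im[130:260,150:310],None,fx=4.5,fy=4.5,interpolation=cv2.INTER_CUBIC)[:,:,::-1])
```

```text
[ 0.53138708 -0.21691009  0.14657741] [-9.09631814  5.23813536 14.1111216 ] [ 0.75890292  1.5235716  -0.01790331]
```

View pics/sc3c.png

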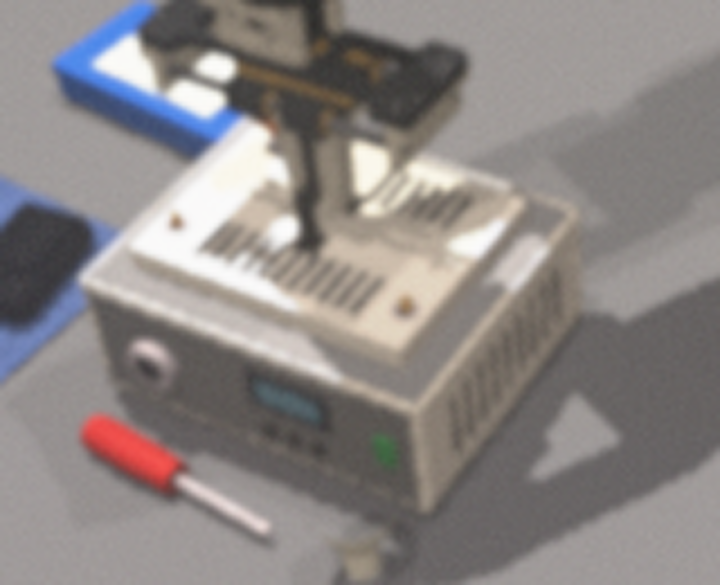

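Both brass pins stick up through their holes and the skirt lies flush on the deck. The height stayed at 0.1466 m under 14 N, so the cover is seated. I relax, release and rise for a look at the wing.

Request:
drive_tool:
  steps:
    - [[1,-1.2,0,0,0],[-1,-1.2,0,0,0],[-1,-1.2,0,0,0],[-1,-1.2,0,0,0],[-1,-1.2,0,0,0],[-1,-1.2,0,0,0],[-1,-10,0,0,0],[-1,-50,0,0,0],[-1,-90,0,0,0],[-1,-110,0,0,0],[-1,-110,0,0,0],[-1,-110,0,0,0]]

```text
time_s: 11.22
tool_pos: [0.5311, -0.2168, 0.2534]
ee_rot: [[-0.002, -0.998, -0.07], [0.001, -0.07, 0.998], [-1.0, 0.002, 0.001]]
wrist_force: [-0.2, 0.2, 0.1]
finger_gap: 0.999
```

Run:
```python
from h import *
im,c=grab('wrist','w4'); o=get_obs(); print(o['tool_pos'],np.round(o['ee_rot'],3).tolist(),np.round(o['qpos'],1),o['time_s'],o['wrist_force'])
C=np.array([.5305,-.2172]);p=np.radians(4.05);R=np.array([[np.cos(p),-np.sin(p)],[np.sin(p),np.cos(p)]])
w=[*(C+R@[-.05,-.07])]; print(w,proj(c,[w+[.162],w+[.122]]))
for q in((45,85),(45,-85)): print(proj(c,[*(C+R@(np.array(q)/1000)),.122]))
h=cv2.cvtColor(im.copy(),cv2.COLOR_RGB2HSV); m=((h[...,0]<15)&(h[...,1]>150)&(h[...,2]>90)).astype(np.uint8)
k=max(cv2.findContours(m[50:250,100:350],0,1)[0],key=cv2.contourArea); print(cv2.minAreaRect(k),k.reshape(-1,2).min(0)+[100,50],k.reshape(-1,2).max(0)+[100,50])
cv2.imwrite('pics/w4v.png',np.hstack([cv2.resize(im[90:210,130:310],(540,360),interpolation=cv2.INTER_CUBIC)])[:,:,::-1])
```

```text
[ 0.53098294 -0.21676839  0.25327289] [[-0.002, -0.998, -0.07], [0.001, -0.07, 0.998], [-1.0, 0.002, 0.001]] [ -24.8   -6.2   93.3   -0.    93.  -118.8] 11.275 [ 0.75972674 -0.32021506  0.61633058]
[np.float64(0.48556874919436815), np.float64(-0.2905565450456973)] [[191.70688462 154.16591724]
 [203.9448693  151.10611017]]
[[369.41032408 250.40723758]]
[[194.34376302 250.56012715]]
((93.41378784179688, 105.03447723388672), (17.08397102355957, 36.02489471435547), 68.19859313964844) [175 144] [211 162]
```

View pics/w4v.png

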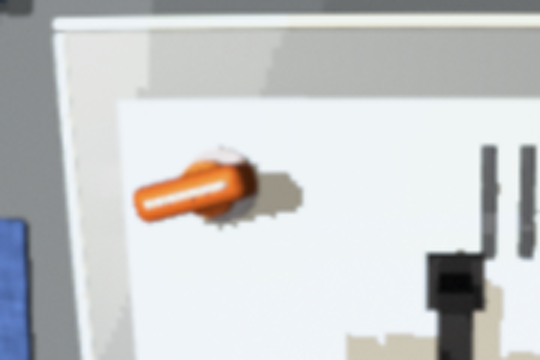

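The wing's white line runs from about (179,159) to (205,151) in the full image. Its middle is within 1 px of the prediction. Now I need its exact angle.

Run:
```python
from h import *
im,c=load('w4')
h=cv2.cvtColor(im.copy(),cv2.COLOR_RGB2HSV); s=np.zeros(h.shape[:2],np.uint8)
s[146:164,174:210]=((h[...,1]<150)&(h[...,2]>200))[146:164,174:210]
o=((h[...,0]<15)&(h[...,1]>150)&(h[...,2]>90)).astype(np.uint8)
P=onz(c,[(179,158.7),(205,151.3)],.162)*1000; d=P[1]-P[0]
print('eye',P.mean(0),np.linalg.norm(d),np.degrees(np.arctan2(-d[0],d[1])))
k=max(cv2.findContours(o[50:250,100:350],0,1)[0],key=cv2.contourArea).reshape(-1,2)
hull=np.zeros_like(o); cv2.fillConvexPoly(hull,(cv2.convexHull(k)+[100,50]).astype(np.int32),1); hull=cv2.erode(hull,np.ones((3,3)))
n,l,st,ct=cv2.connectedComponentsWithStats(((h[...,1]<140)&(hull>0)).astype(np.uint8)); i=1+np.argmax(st[1:,4])
v,u=np.nonzero(l==i); Q=onz(c,np.c_[u,v],.162)[:,:2]*1000
vx,vy,x,y=cv2.fitLine(Q.astype(np.float32),cv2.DIST_L2,0,.01,.01).ravel(); 
print(len(u),u.min(),u.max(),v.min(),v.max(),Q.mean(0),np.degrees(np.arctan(-vx/vy)))
```

```text
eye [ 486.2045347 -290.3705483  162.       ] 21.423391573214108 19.069999656158817
112 178 205 150 159 [ 485.7896875  -290.92134324] 18.135029
```

The wing is at (485.8,-290.8) with yaw 18.5°, which is 14.5° CCW of the slot line (stud ≈ -0.25). I turn the jaws across the wing, descend and grip lightly.

Request:
drive_tool:
  steps:
    - [[-1,0,10,-14,0.17],[-1,0,22,-30,0.34],[-1,0,34,-48,0.51],[-1,0,44,-61,0.68],[-1,0,50.4,-70.5,0.85],[-1,0,50.4,-70.5,1.02],[-1,0,50.4,-70.5,1.19],[-1,0,50.4,-70.5,1.318],[-1,40,50.4,-70.5,1.318],[-1,80,50.4,-70.5,1.318],[-1,101,50.4,-70.5,1.318],[-1,101,50.4,-70.5,1.318]]

```text
time_s: 12.78
tool_pos: [0.4855, -0.2904, 0.1526]
ee_rot: [[-0.002, -0.317, 0.948], [0.002, 0.948, 0.317], [-1.0, 0.002, -0.002]]
wrist_force: [0.4, 0.6, 1.1]
finger_gap: 0.998
```

Request:
drive_tool:
  steps:
    - [[1,0,0,0,0],[1,0,0,0,0],[1,0,0,0,0],[1,0,0,0,0],[1,0,0,0,0],[1,0,0,0,0],[1,0,0,0,0],[1,0,0,0,0],[1,0,0,0,0],[1,0,0,0,0],[1,0,0,0,0],[1,0,0,0,0]]
  force: 25

```text
time_s: 14.28
tool_pos: [0.486, -0.2908, 0.1542]
ee_rot: [[0.0, -0.317, 0.948], [-0.0, 0.948, 0.317], [-1.0, -0.0, 0.0]]
wrist_force: [0.4, -0.8, -0.3]
finger_gap: 0.108
```

The wing is gripped at 10 mm. I line it up with the slot.

Request:
drive_tool:
  steps:
    - [[1,0,0,0,0.08],[1,0,0,0,0.17],[1,0,0,0,0.252],[1,0,0,0,0.252],[1,3,0,0,0.252],[1,5,0,0,0.252],[1,7,0,0,0.252],[1,7,0,0,0.252]]

```text
time_s: 15.28
tool_pos: [0.486, -0.2908, 0.147]
ee_rot: [[-0.0, -0.071, 0.997], [0.0, 0.997, 0.071], [-1.0, 0.0, -0.0]]
wrist_force: [-2.1, 0.3, 2.3]
finger_gap: 0.104
```

At 7 mm the force is only the spring's 2.3 N, so the cross bar is in the slot. I press fully in.

Request:
drive_tool:
  steps:
    - [[1,2,0,0,0],[1,4,0,0,0],[1,5,0,0,0],[1,5.8,0,0,0],[1,5.8,0,0,0]]

```text
time_s: 15.9
tool_pos: [0.486, -0.2908, 0.1413]
ee_rot: [[-0.0, -0.071, 0.997], [-0.0, 0.997, 0.071], [-1.0, 0.0, -0.0]]
wrist_force: [-3.2, -1.1, 2.3]
finger_gap: 0.109
```

Request:
drive_tool:
  steps:
    - [[1,0.4,0,0,0],[1,0.4,0,0,0],[1,0.4,0,0,0]]

```text
time_s: 16.27
tool_pos: [0.486, -0.2908, 0.1411]
ee_rot: [[-0.0, -0.071, 0.997], [-0.0, 0.997, 0.071], [-1.0, -0.0, -0.0]]
wrist_force: [-4.6, -0.1, 4.5]
finger_gap: 0.106
```

Fully in. Now the quarter turn clockwise.

Request:
drive_tool:
  steps:
    - [[1,0,0,0,0.1],[1,0,0,0,0.25],[1,0,0,0,0.42],[1,0,0,0,0.59],[1,0,0,0,0.76],[1,0,0,0,0.93],[1,0,0,0,1.1],[1,0,0,0,1.27],[1,0,0,0,1.44],[1,0,0,0,1.57],[1,0,0,0,1.57],[1,0,0,0,1.57]]

```text
time_s: 17.77
tool_pos: [0.4859, -0.2905, 0.1411]
ee_rot: [[-0.0, 0.997, 0.072], [0.001, 0.072, -0.997], [-1.0, -0.0, -0.001]]
wrist_force: [-6.6, 3.4, 7.3]
finger_gap: 0.108
```

```bash
python3 -c "
from h import *
o=get_obs();print(o['wrist_force'],o['wrist_torque'],o['qpos'])"
```

```text
[-6.61420558  3.40406541  7.3315367 ] [ 0.47195181  1.38097152 -0.01186588] [-3.34644970e+01 -4.76824820e+00  1.02421105e+02  1.54965164e-02
  8.23885569e+01  5.24192502e+01]
```

Request:
drive_tool:
  steps:
    - [[1,-1.5,0,0,0],[1,-1.5,0,0,0],[-1,-1.5,0,0,0],[-1,-1.5,0,0,0],[-1,-1.5,0,0,0],[-1,-1.5,0,0,0],[-1,-1.5,0,0,0],[-1,-1.5,0,0,0],[-1,-40,0,0,0],[-1,-80,0,0,0],[-1,-110,0,0,0],[-1,-110,0,0,0]]

```text
time_s: 19.27
tool_pos: [0.4866, -0.2911, 0.2535]
ee_rot: [[0.003, 0.997, 0.072], [-0.002, 0.072, -0.997], [-1.0, 0.003, 0.002]]
wrist_force: [-0.3, -0.1, -0.2]
finger_gap: 0.997
```

Run:
```python
from h import *
im,c=grab('wrist','w5'); o=get_obs(); print(o['tool_pos'],o['time_s'],o['wrist_force'])
C=np.array([.5305,-.2172]);p=np.radians(4.05);R=np.array([[np.cos(p),-np.sin(p)],[np.sin(p),np.cos(p)]])
w=[*(C+R@[-.05,-.07])]; print(proj(c,[w+[.162],w+[.151],w+[.122]]))
grab('scene','sc5')
```

```text
[ 0.48624271 -0.29090675  0.25154871] 19.325 [ 0.57641504 -0.14683917 -1.13625112]
[[279.41733223 218.29372885]
 [279.48882114 214.81171088]
 [279.65253754 206.84306108]]
```

View pics/w5.png

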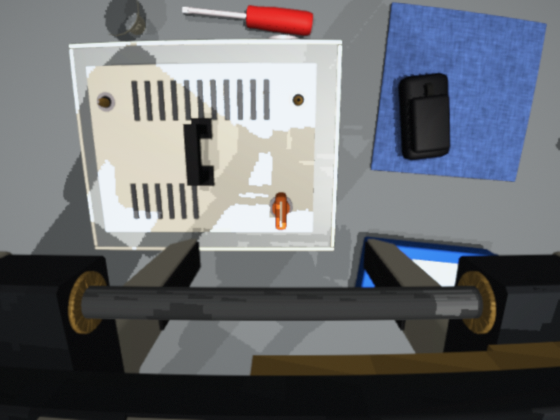

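View pics/sc5.png

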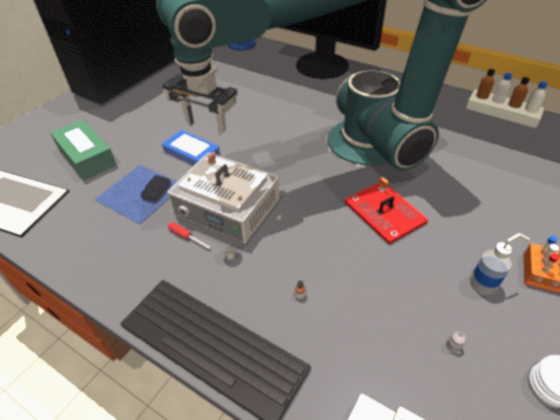

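The wrist view shows the wing turned across at (281,211), with both pins through their holes at (105,101) and (298,99). In the scene view the bystanders stand where they were. One numeric check of the wing's angle and height.

Run:
```python
from h import *
im,c=load('w5'); h=cv2.cvtColor(im.copy(),cv2.COLOR_RGB2HSV)
o=np.zeros(h.shape[:2],np.uint8); o[185:240,265:300]=((h[...,0]<15)&(h[...,1]>150)&(h[...,2]>90))[185:240,265:300]
k=max(cv2.findContours(o,0,1)[0],key=cv2.contourArea); hull=np.zeros_like(o); cv2.fillConvexPoly(hull,cv2.convexHull(k),1); hull=cv2.erode(hull,np.ones((3,3)))
n,l,st,ct=cv2.connectedComponentsWithStats(((h[...,1]<140)&(hull>0)).astype(np.uint8)); i=1+np.argmax(st[1:,4]); v,u=np.nonzero(l==i)
print(st[i],ct[i])
for z in(.149,.151,.162):
    Q=onz(c,np.c_[u,v],z)[:,:2]*1000; vx,vy,_,_=cv2.fitLine(Q.astype(np.float32),cv2.DIST_L2,0,.01,.01).ravel(); print(z,Q.mean(0),np.degrees(np.arctan(vy/vx)))
a,ca=load('sc3'); b,_=load('sc0'); e,cc=load('sc5'); C=np.array([.5305,-.2172]);p=np.radians(4.05);R=np.array([[np.cos(p),-np.sin(p)],[np.sin(p),np.cos(p)]]);w=[*(C+R@[-.05,-.07])]
H=cv2.cvtColor(e.copy(),cv2.COLOR_RGB2HSV); m=((H[...,0]<15)&(H[...,1]>120)&(H[...,2]>80))[145:175,195:230]; y,x=np.nonzero(m); print('scene wing',x.mean()+195,y.mean()+145,y.min()+145,'mid up',proj(cc,[w+[.150]]),'mid down',proj(cc,[w+[.139]]),'top up/down',proj(cc,[w+[.162],w+[.151]])[:,1])
```

```text
[279 201   4  27  66] [280.46969697 216.01515152]
0.149 [ 483.99933414 -291.49360637] 4.104324
0.151 [ 484.53712121 -291.45971785] 4.105042
0.162 [ 487.49495007 -291.27333097] 4.1052327
scene wing 211.07692307692307 157.07692307692307 153 mid up [[210.63985939 153.92398355]] mid down [[211.16271388 156.90436086]] top up/down [150.62810098 153.65111491]
```

The wing lies at 4.1° against the housing's 4.05°, so the stud is at about 1.57. In the scene view it sits at the pressed-in height: row 157.1, against 156.9 if down and 153.9 if up. It is locked and the robot is clear, so I hand in.

```bash
python3 -c "
from h import *
print(get_obs()['time_s']); print(close_job())"
```

```text
19.375
the job is handed in; nothing more can be done
None
```

The vent cover is on the housing and locked down, and the job was handed in at 19.4 s of the 59 s allowed.

- **Cover:** I picked the white cover up by its black handle and lowered it over both brass pins. It stopped at the expected height and stayed there under 14 N before I let go.
- **Fastener:** I turned the orange wing 0.25 rad to line it up with the slot, pressed it in about 13 mm to its stop, and turned it 1.57 rad clockwise.
- **Last checks:** After release both pins show through their holes. The wing lies at 4.1° against the housing's 4.05°, and in the scene picture it sits at its pressed-in height. The gripper was open and clear, about 100 mm above the cover, and the other items looked unmoved by eye.
- **Disagreements:** My first estimate of the housing from the top camera was about 7 mm off. I replaced it with a close-up wrist measurement before fitting the cover. Side forces of up to about 10 N appeared while pressing the cover and the fastener, and they were gone after release. No check failed.

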